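# Put the swapped stock bottle and jar back in their own trays

## Robot

A 6-joint arm with a two-finger parallel gripper is mounted at the origin on the work surface. World frame = base frame: x ahead of the robot, y to its left, z up, the work surface at z = 0. Lengths are in m, angles in degrees, forces in N, time in s.
With the tool pointing down it reaches from about 0.3 to 0.75 m from the base axis. Payload 8.5 kg.
Tool frame: the origin (TCP) lies on the centre line of the jaws, within the pads' length; the fingertips stand 14 mm ahead of it and the grasp point (between the pads) lies 5 mm behind it; z points along the fingers, x is the direction in which the jaws open and shut, and the axes are right-handed (so a half turn about z gives the same grasp; the last joint's range is limited). The gripper opens to 85 mm and grips with 20 to 120 N. Pads are 22 mm wide; open, the fingers measure 114 mm over their backs; the gripper's body (76 mm by 85 mm) begins 54 mm behind the grasp point. The pads swing forward as they close: fully open they stand 13 mm farther back than shut.
Start: joints at [-86.075, 21.807, 74.336, -0, 83.858, -12.336], TCP at [0.154, -0.528, 0.245] pointing down, gripper open.
Joint ranges: [-178.18, 178.18], [-50.72, 133.34], [12.68, 142.11], [-81.47, 261.47], [9.98, 163.14], [-165.26, 165.26]. Speed limits (degrees/s): [136.94, 136.94, 180, 180, 180, 180].

## Interface

Orientations are given as a 3x3 rotation matrix whose columns are the frame's x, y, z axes.
In Python, from rig import * gives the robot as it stands.
- The arm moves only by the shell command python3 -m crank 'ROWS' [FORCE]. ROWS is JSON, one flat list of numbers, 7 for each row, row after row: the turn, a rotation vector about the world's x, y, z in rad, then the shift along the world's x, y, z in m, then the opening in per cent of the stroke, from 0 (shut) to 100 (fully open). A call has 1 to 20 rows; each row shifts and turns the commanded pose from where the row before left it; what a row does not reach is not made up. A row lasts 1/10 s, in which the tool goes at most 50 mm and 8.59 degrees, less where a joint would pass 70% of its speed; a pose out of reach is approached as far as the arm can. A call is refused whole if a number of a shift passes 0.05 or a number of a turn 0.15, either way. A call with a gripper value outside its range is refused whole. The fingers move at their own pace and stop on an object; FORCE is the grip in N (left out, the last holds). Time passes only in rows, so rows that do not move let the fingers close. It gives the time, the measured TCP pose, the force and the opening at its end, in the units of the state.
- observe(): the state, without advancing time (a new reading comes with each control period).
- get_image(name): name is "side" or "top" or "wrist"; returns a dict with "frame" (420x560x3 uint8, red, green, blue), "fov_y" (degrees; the focal length in pixels is half the picture's height over the tangent of half this angle, whatever the lens; pixels are square), "cx", "cy" (the principal point, pixels), "world_to_cam" (4x4, takes a point from world to camera coordinates). Camera axes: x right, y up, looking along -z (the intrinsics and any distortion apply to the point x, -y, -z); pixel columns grow to the right and rows downward; lengths in m; the calibration is good to about 2 mm. A picture is of the moment at which its call begins. There is no depth.
- close_job(): hands the job in, once; it reports no verdict.
The state is a dict: "time_s": time; "q": joint angles; "qvel": joint speeds; "joint_efforts": joint torques, N m; "position": TCP position; "tool_rot": TCP orientation; "ft_force": force on the tool from outside, world axes, zero at the start; "wrist_torque": the same for the moment, N m; "grip_width": finger opening in m.
Only numpy, scipy, OpenCV 4.12 (cv2) and the standard library are available. Lean on these libraries where they do the work, as an engineer would, in place of code of your own. Each camera call takes 0.05 s, during which the arm holds its last target. There are 200 camera calls.

## Task

The square bottle and the round jar stand in each other's trays. First, while the jar is still standing where it is, press its raised lid fully home; then swap the two, so that the square bottle stands flat inside the square tray and the round jar stands flat inside the round tray, with its lid still fully home. Keep both upright, set them down gently without dropping them, and leave the mortar, the beaker and the white plastic bottle where they are.

Things in the scene. Friction and masses are not known exactly. Their poses are not given: they have to be found in the camera images.
- square_tray: Fixed shallow square wooden tray, 80 x 80 mm outside, 70 x 70 mm inside, floor 5 mm thick, rim 13 mm high (8 mm above its floor). Origin: centre of its underside, on the bench; x and y axes parallel to its sides, z up. The bottle's square base fits only when turned parallel to the sides (quarter turns are alike). Left or right of the robot.
- round_tray: Fixed shallow round wooden tray, 100 mm outside diameter, 90 mm inside, floor 5 mm thick, rim 13 mm high (8 mm above its floor). Origin: centre of its underside, on the bench; z up. The bottle stands in it at the start.
- bottle: Square amber glass bottle, loose, 158 mm tall, 0.35 kg or so: body 56 x 56 mm and 95 mm high, a sloping shoulder, and on top a fixed black round cap 34 mm in diameter from 113 to 158 mm above the base (a good place to grip). Origin: centre of its underside; x and y parallel to its sides, z up.
- jar: Round white ceramic jar, loose, 0.33 kg or so with its lid: body 62 mm in diameter and 62 mm high (grip it there), then a neck 52 mm in diameter covered by the lid. Origin: centre of its underside; z up.
- lid (a joint): Height of the jar's lid above fully home, m: 0 is fully home on the jar's shoulder, 0.013 the most it can be raised. Friction of about 6 N holds it; at the start it is raised 8 to 12 mm and shows the neck below it.
- lid_top (a point): Centre of the flat top of the jar's black push-on lid (62 mm in diameter, 20 mm high). With the lid home it lies 82 mm above the jar's base.
- mortar: Bystander: white ceramic mortar with its pestle, 110 mm across, 58 mm high (pestle end about 105 mm), at the far middle of the bench. Origin: centre of its underside.
- beaker: Bystander: glass beaker, 70 mm across, 90 mm high, at the robot's far right. Origin: centre of its underside.
- flask: Bystander: round white plastic bottle, 72 mm across, 170 mm high, at the robot's far left. Origin: centre of its underside.
- aside (a point): A point on the bare bench straight ahead of the robot, 0.44 m out, nearer than both trays; always clear for 80 mm around, so that one thing can be stood aside there. Unmarked.
Mind the look-alikes: they are no part of the job. What is shaped like the square_tray but green or purple is not meant.

How it is judged (in metres and radians):
On the way:
1. the lid is pressed fully home (within 2 mm) while the jar still stands where it started (within 30 mm) (value of joint lid below 0.002 m and distance of jar from where it was at the start of the episode below 0.03 m), for 0.2 s.
At the end, for the whole second after the job is handed in: The bottle stands upright (within 0.06 rad) and at rest on the floor of the square tray (base within 3 mm of the floor, centre within 13 mm of the tray's), the jar likewise in the round tray (centre within 18 mm), and its lid is within 2 mm of fully home (horizontal distance between bottle and square_tray below 0.013 m and z of bottle in the frame of square_tray below 0.008 m and angle between each of bottle, jar's own z axis and vertical below 0.06 rad and horizontal distance between jar and round_tray below 0.018 m and z of jar in the frame of round_tray below 0.008 m and value of joint lid below 0.002 m and linear speed of each of bottle, jar below 0.02 m/s); the robot touches nothing.
It fails at once if the mortar, the beaker or the white plastic bottle is moved by more than 25 mm (distance of any of mortar, beaker, flask from where it was at the start of the episode above 0.025 m).
It fails at once if the bottle or the jar is tipped by more than 0.5 rad (angle between any of bottle, jar's own z axis and vertical above 0.5 rad).
It fails at once if the bottle is dropped (falls free of the fingers faster than 0.6 m/s, about 18 mm) (contact force between bottle and the fingers below 0.1 N and linear speed of bottle above 0.6 m/s).
It fails at once if the jar is dropped (falls free of the fingers faster than 0.6 m/s, about 18 mm) (contact force between jar and the fingers below 0.1 N and linear speed of jar above 0.6 m/s).
It also fails if it takes over 72 s, if anything falls off the work surface, if the arm or the gripper's body presses on something with over 40 N, if the wrist force passes 120 N, or if a joint passes its speed limit or range.

## Working session

There is one attempt and no reset: what is moved stays moved. The work goes in short steps, Python scripts to look and compute and a shell command to move; the robot and the scene stay as the last step left them, time stands still between calls to the robot, and variables do not carry over. Pictures are saved under pics/ and viewed, about 8 in all and at most 12, crops included, and the job is handed in when it is done.

```bash
mkdir -p pics; ls; python3 - <<'E'
from rig import *
import cv2,numpy as np
s=observe();print(s['position'],s['time_s'],s['grip_width'],np.round(s['tool_rot'],3))
for n in ['top','side']:
    im=get_image(n);cv2.imwrite(f'pics/{n}0.png',im['frame'][:,:,::-1])
    print(n,{k:(np.round(v,4).tolist() if k=='world_to_cam' else v) for k,v in im.items() if k!='frame'})
E
```

```text
pics
[ 0.15398434 -0.52772858  0.24470422] 0.0 0.08526959817864023 [[ 0.28  -0.96  -0.   ]
 [-0.96  -0.28   0.001]
 [-0.001 -0.    -1.   ]]
top {'fov_y': 57.561634271968686, 'cx': 276.79214570929656, 'cy': 215.56164922107982, 'world_to_cam': [[0.0086, -0.9997, 0.0223, -0.0167], [0.9938, 0.011, 0.1102, -0.614], [-0.1104, 0.0212, 0.9937, -1.1622], [0.0, 0.0, 0.0, 1.0]]}
side {'fov_y': 47.2849125368476, 'cx': 289.47867178207946, 'cy': 213.82377104780926, 'world_to_cam': [[-0.9684, -0.2492, 0.0048, 0.5773], [0.1981, -0.7576, 0.6219, -0.1753], [-0.1514, 0.6032, 0.7831, -1.3112], [0.0, 0.0, 0.0, 1.0]]}
```

View pics/top0.png

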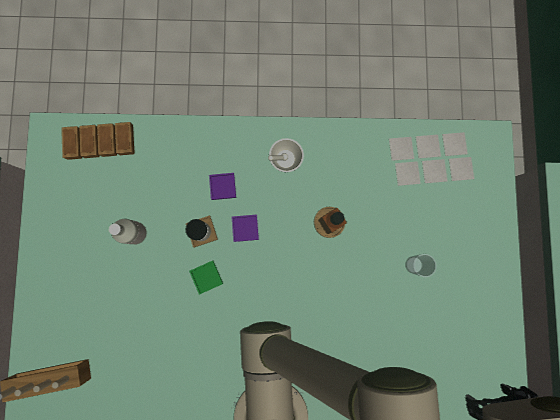

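View pics/side0.png

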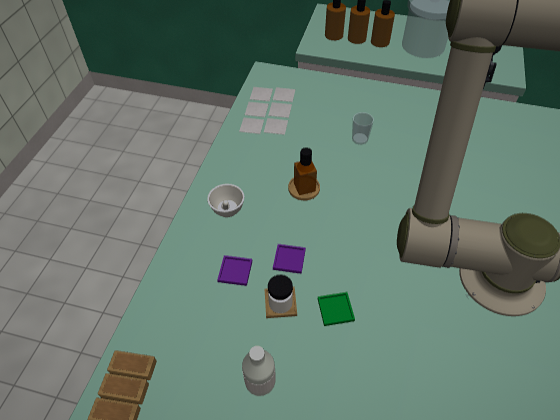

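The top view shows the jar with its black lid at (197,230), standing in the wooden square tray at (202,231). The bottle is at (330,222) in the round tray. The look-alikes are purple at (223,186) and (245,228), and green at (206,277). Only the wooden tray under the jar fits the description, so I'll measure it and confirm in a crop.

```bash
cat > h.py <<'E'
from rig import *
import cv2,numpy as np
def geo(im):
    f=210/np.tan(np.radians(im['fov_y']/2));W=im['world_to_cam'];return f,im['cx'],im['cy'],W[:3,:3],W[:3,3]
def ray(im,p):
    f,cx,cy,R,t=geo(im);d=R.T@np.array([(p[0]-cx)/f,-(p[1]-cy)/f,-1]);return -R.T@t,d/np.linalg.norm(d)
def plane(im,p,z):
    c,d=ray(im,p);return c+d*(z-c[2])/d[2]
def proj(im,X):
    f,cx,cy,R,t=geo(im);c=R@np.array(X)+t;return np.array([cx-f*c[0]/c[2],cy+f*c[1]/c[2]])
def tri(i1,p1,i2,p2):
    c1,d1=ray(i1,p1);c2,d2=ray(i2,p2)
    s=np.linalg.lstsq(np.c_[d1,-d2],c2-c1,rcond=None)[0];a=c1+s[0]*d1;b=c2+s[1]*d2
    return (a+b)/2,np.linalg.norm(a-b)
def blobs(im,fn,roi,k=1):
    x0,y0,x1,y1=roi;hsv=cv2.cvtColor(im['frame'],cv2.COLOR_RGB2HSV).astype(int)
    m=np.zeros(hsv.shape[:2],np.uint8);m[y0:y1,x0:x1]=fn(*[hsv[y0:y1,x0:x1,i] for i in range(3)])
    cs=cv2.findContours(m,cv2.RETR_EXTERNAL,cv2.CHAIN_APPROX_NONE)[0]
    return sorted(cs,key=cv2.contourArea)[::-1][:k]
E
python3 - <<'E'
from h import *
T=get_image('top');S=get_image('side')
dark=lambda h,s,v:v<50
wood=lambda h,s,v:(h<25)&(s>60)&(v>60)
for n,im,lr,cr,sr,rr in[('top',T,(180,210,220,250),(322,205,350,235),(180,210,226,252),(308,200,352,245)),('side',S,(262,270,300,308),(295,145,318,165),(255,270,305,322),(282,145,328,202))]:
    for nm,r,fn in[('lid',lr,dark),('cap',cr,dark),('sq',sr,wood),('rt',rr,wood)]:
        for c in blobs(im,fn,r,1):
            h=cv2.convexHull(c);print(n,nm,cv2.contourArea(c),np.round(cv2.minEnclosingCircle(c),1) if 0 else cv2.minEnclosingCircle(c),cv2.minAreaRect(h),cv2.boundingRect(c))
            if nm=='sq':
                a=cv2.approxPolyDP(h,3,True)[:,0];print(a.tolist(),[np.round(plane(im,p,.013)[:2],4).tolist() for p in a])
def crop(im,x0,y0,x1,y1,k):return cv2.resize(im['frame'][y0:y1,x0:x1,::-1],None,fx=k,fy=k,interpolation=cv2.INTER_CUBIC)
a=crop(T,178,165,358,265,4);b=np.hstack([crop(S,250,255,340,325,4),crop(S,260,140,350,210,4)])
cv2.imwrite('pics/crop.png',cv2.resize(np.vstack([a[:, :720],b]),None,fx=.87,fy=.87))
E
```

```text
top lid 313.0 ((196.2510223388672, 229.23060607910156), 10.627450942993164) ((196.0, 229.0), (20.0, 20.0), 90.0) (186, 219, 21, 21)
top cap 122.0 ((336.4803771972656, 217.88235473632812), 6.855013847351074) ((336.60003662109375, 218.2000274658203), (11.62755298614502, 13.416407585144043), 63.43495178222656) (330, 212, 14, 13)
top sq 183.5 ((201.0, 231.0), 17.000099182128906) ((201.0, 231.0), (24.6657657623291, 25.298219680786133), 71.56504821777344) (191, 216, 26, 31)
[[209, 216], [216, 239], [193, 246], [191, 239], [199, 219]] [[0.6127, 0.204], [0.54, 0.1799], [0.5174, 0.2514], [0.5393, 0.2584], [0.6028, 0.2352]]
top rt 544.5 ((329.96533203125, 221.55491638183594), 16.040943145751953) ((328.5970458984375, 221.938232421875), (30.601903915405273, 29.29806137084961), 57.528804779052734) (314, 207, 33, 31)
side lid 451.5 ((279.8636474609375, 286.68182373046875), 12.502153396606445) ((280.0, 287.0), (24.0, 24.0), 90.0) (268, 275, 25, 25)
side cap 161.0 ((305.368408203125, 156.42105102539062), 8.747879028320312) ((305.5, 156.0), (16.0, 11.0), 90.0) (300, 148, 12, 17)
side sq 259.5 ((280.09857177734375, 302.4786071777344), 20.239681243896484) ((280.2639465332031, 302.1954650878906), (28.498821258544922, 30.564985275268555), 85.91438293457031) (265, 287, 32, 31)
[[293, 287], [296, 315], [266, 317], [265, 289]] [[0.5408, 0.1775], [0.5135, 0.2546], [0.5861, 0.2792], [0.6112, 0.2021]]
side rt 241.0 ((303.5806579589844, 187.0), 15.708572387695312) ((303.4415283203125, 188.84527587890625), (31.18792724609375, 20.76299285888672), 2.4895529747009277) (288, 178, 32, 22)
```

View pics/crop.png

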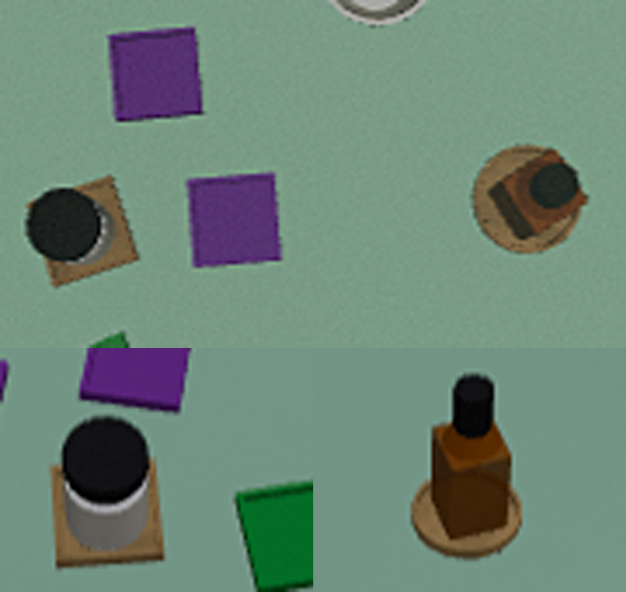

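The crop confirms it: the wooden square tray is under the jar, and the bottle stands in the round wooden tray. The purple and green trays are decoys. Next I'll work out positions from the blobs.

```bash
python3 - <<'E'
from h import *
T=get_image('top');S=get_image('side')
r=lambda a:np.round(a,4)
print('lid top-view z.097',r(plane(T,(196.4,229.4),.097)),'side z.097',r(plane(S,(280.2,283.5),.097)),'tri',tri(T,(196.4,229.4),S,(280.2,283.5)))
print('cap top z.163',r(plane(T,(337,217.8),.163)),'tri',tri(T,(337.3,217.3),S,(306,151.5)),tri(T,(336.5,218),S,(305.5,156)))
for z in(.013,):print('rt',r(plane(T,(329.4,222.2),z)),'side',r(plane(S,(304,187),z)))
w=lambda p:(178+p[0]/3.48,165+p[1]/3.48)
E
```

```text
lid top-view z.097 [0.5636 0.2266 0.097 ] side z.097 [0.563  0.2228 0.097 ] tri (array([0.56272993, 0.22558186, 0.10192839]), np.float64(0.0011260326738883118))
cap top z.163 [ 0.5954 -0.1765  0.163 ] tri (array([ 0.59505014, -0.17708921,  0.16506859]), np.float64(0.0030663644038283634)) (array([ 0.59565282, -0.17826165,  0.14561811]), np.float64(0.00201757930148302))
rt [ 0.5971 -0.1791  0.013 ] side [ 0.5946 -0.1757  0.013 ]
```

```bash
python3 -m crank '[0,0,0,0.0205,0.0377,0,0, 0,0,0,0.0205,0.0377,0,0, 0,0,0,0.0205,0.0377,0,0, 0,0,0,0.0205,0.0377,0,0, 0,0,0,0.0205,0.0377,0,0, 0,0,0,0.0205,0.0377,0,0, 0,0,0,0.0205,0.0377,0,0, 0,0,0,0.0205,0.0377,0,0, 0,0,0,0.0205,0.0377,0,0, 0,0,0,0.0205,0.0377,0,0, 0,0,0,0.0205,0.0377,0,0, 0,0,0,0.0205,0.0377,0,0, 0,0,0,0.0205,0.0377,0,0, 0,0,0,0.0205,0.0377,0,0, 0,0,0,0.0205,0.0377,0,0, 0,0,0,0.0205,0.0377,0,0, 0,0,0,0.0205,0.0377,0,0, 0,0,0,0.0205,0.0377,0,0, 0,0,0,0.0205,0.0377,0,0, 0,0,0,0.0205,0.0377,0,0]' 40
python3 -m crank '[0,0,0,0,0,0,0,0,0,0,0,0,0,0]'
python3 - <<'E'
from h import *
s=observe();print(s['position'],s['q'])
W=get_image('wrist');cv2.imwrite('pics/w1.png',W['frame'][:,:,::-1]);print(W['fov_y'],W['world_to_cam'],proj(W,(.563,.2255,.097)))
E
```

```text
time_s: 2.3
position: [0.5645, 0.2278, 0.2452]
tool_rot: [[0.28, -0.96, -0.0], [-0.96, -0.28, -0.0], [0.0, 0.0, -1.0]]
ft_force: [1.1, -0.6, 0.6]
grip_width: 0.0001
time_s: 2.5
position: [0.5639, 0.2265, 0.2447]
tool_rot: [[0.281, -0.96, -0.001], [-0.96, -0.281, -0.0], [0.0, 0.001, -1.0]]
ft_force: [-0.5, -0.0, 0.3]
grip_width: 0.0002
[0.56390441 0.22653704 0.2446519 ] [ 1.07432087e+01  2.77643835e+01  6.45715243e+01 -1.16907238e-02
  8.77258597e+01  8.44066277e+01]
69.99555630515218 [[ 2.81786436e-01 -9.59477139e-01 -1.58422558e-04  5.69248214e-02]
 [ 9.24191944e-01  2.71467974e-01 -2.68652916e-01 -5.46255277e-01]
 [ 2.57809338e-01  7.55563350e-02  9.63237035e-01 -5.39552379e-01]
 [ 0.00000000e+00  0.00000000e+00  0.00000000e+00  1.00000000e+00]] [276.31047893 200.04743004]
```

View pics/w1.png

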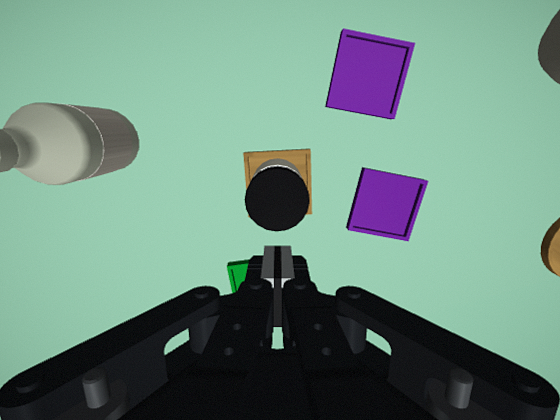

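The wrist view puts the lid at (277,198), where I predicted (276,200). I'll go down and press.

```bash
python3 -m crank '[0,0,0,-0.001,-0.001,-0.03,0, 0,0,0,0,0,-0.04,0, 0,0,0,0,0,-0.035,0, 0,0,0,0,0,-0.02,0, 0,0,0,0,0,-0.005,0, 0,0,0,0,0,-0.003,0, 0,0,0,0,0,-0.003,0, 0,0,0,0,0,-0.003,0]'
python3 -m crank '[0,0,0,0,0,-0.002,0, 0,0,0,0,0,-0.001,0]'
python3 -m crank '[0,0,0,0,0,-0.001,0, 0,0,0,0,0,0,0]'
```

```text
time_s: 3.35
position: [0.5636, 0.2246, 0.1084]
tool_rot: [[0.28, -0.96, 0.003], [-0.96, -0.28, -0.0], [0.001, -0.003, -1.0]]
ft_force: [-2.9, -1.8, 7.0]
grip_width: -0.0002
time_s: 3.55
position: [0.5635, 0.2246, 0.1053]
tool_rot: [[0.28, -0.96, 0.003], [-0.96, -0.28, -0.0], [0.001, -0.003, -1.0]]
ft_force: [-2.2, -2.7, 5.9]
grip_width: -0.0001
time_s: 3.75
position: [0.5635, 0.2246, 0.1043]
tool_rot: [[0.28, -0.96, 0.003], [-0.96, -0.28, -0.0], [0.001, -0.003, -1.0]]
ft_force: [-1.7, -1.8, 5.2]
grip_width: -0.0001
```

```bash
python3 -m crank '[0,0,0,0,0,-0.002,0, 0,0,0,0,0,-0.001,0]'
python3 -m crank '[0,0,0,0,0,-0.001,0, 0,0,0,0,0,0,0]'
python3 -m crank '[0,0,0,0,0,-0.001,0, 0,0,0,0,0,0,0]'
```

```text
time_s: 3.95
position: [0.5635, 0.2246, 0.1012]
tool_rot: [[0.28, -0.96, 0.003], [-0.96, -0.28, -0.0], [0.001, -0.002, -1.0]]
ft_force: [-2.4, -3.6, 6.5]
grip_width: 0.0
time_s: 4.15
position: [0.5636, 0.2246, 0.101]
tool_rot: [[0.28, -0.96, 0.003], [-0.96, -0.28, -0.0], [0.001, -0.003, -1.0]]
ft_force: [-4.9, -3.1, 11.3]
grip_width: -0.0002
time_s: 4.35
position: [0.5637, 0.2246, 0.101]
tool_rot: [[0.28, -0.96, 0.004], [-0.96, -0.28, -0.0], [0.001, -0.004, -1.0]]
ft_force: [-5.7, -4.4, 18.1]
grip_width: -0.0003
```

```bash
python3 -m crank '[0,0,0,0,0,-0.001,0, 0,0,0,0,0,-0.001,0, 0,0,0,0,0,0,0, 0,0,0,0,0,0,0]'
python3 -m crank '[0,0,0,0,0,0.01,0, 0,0,0,0,0,0.03,50, 0,0,0,0,0,0.03,100, 0,0,0,0,0.001,0.005,100, 0,0,0,0,0,0,100, 0,0,0,0,0,0,100, 0,0,0,0,0,0,100, 0,0,0,0,0,0,100]' 40
```

```text
time_s: 4.75
position: [0.564, 0.2247, 0.1009]
tool_rot: [[0.28, -0.96, 0.006], [-0.96, -0.28, 0.0], [0.002, -0.006, -1.0]]
ft_force: [-10.6, -5.4, 32.4]
grip_width: -0.0001
time_s: 5.55
position: [0.5627, 0.2259, 0.1694]
tool_rot: [[0.28, -0.96, -0.002], [-0.96, -0.28, -0.0], [-0.0, 0.002, -1.0]]
ft_force: [-0.6, 0.0, 0.8]
grip_width: 0.0854
```

Pressed home: 32 N with no further travel. Now I'll go down around the body and grip.

```bash
python3 -m crank '[0,0,0,0,0,-0.03,100, 0,0,0,0,0,-0.03,100, 0,0,0,0,0,-0.03,100, 0,0,0,0,0,-0.02,100, 0,0,0,0,0,-0.014,100, 0,0,0,0,0,0,100, 0,0,0,0,0,0,100]' 40
python3 -m crank '[0,0,0,0,0,0,60, 0,0,0,0,0,0,50, 0,0,0,0,0,0,40, 0,0,0,0,0,0,40, 0,0,0,0,0,0,40, 0,0,0,0,0,0,40]' 40
```

```text
time_s: 6.25
position: [0.5631, 0.226, 0.0464]
tool_rot: [[0.28, -0.96, -0.0], [-0.96, -0.28, -0.0], [-0.0, 0.0, -1.0]]
ft_force: [1.3, -0.8, 0.3]
grip_width: 0.0855
time_s: 6.85
position: [0.5635, 0.2261, 0.0475]
tool_rot: [[0.28, -0.96, 0.002], [-0.96, -0.28, 0.001], [0.0, -0.002, -1.0]]
ft_force: [-1.1, 0.3, 8.2]
grip_width: 0.0608
```

```bash
python3 -m crank '[0,0,0,0,0,0.005,40, 0,0,0,0,0,0.01,40, 0,0,0,0,0,0.015,40, 0,0,0,0,0,0.015,40, 0,0,0,0,0,0.01,40, 0,0,0,-0.005,-0.01,0,40, 0,0,0,-0.012,-0.022,0,40, 0,0,0,-0.016,-0.03,0,40, 0,0,0,-0.016,-0.03,0,40, 0,0,0,-0.016,-0.03,0,40, 0,0,0,-0.016,-0.03,0,40, 0,0,0,-0.016,-0.03,0,40, 0,0,0,-0.015,-0.027,0,40, 0,0,0,-0.008,-0.012,0,40, 0,0,0,-0.003,-0.005,0,40, 0,0,0,0,0,0,40, 0,0,0,0,0,0,40]' 40
```

```text
time_s: 8.55
position: [0.4401, 0.0004, 0.1012]
tool_rot: [[0.28, -0.96, 0.0], [-0.96, -0.28, 0.0], [-0.0, -0.0, -1.0]]
ft_force: [-0.1, 0.4, -3.0]
grip_width: 0.0609
```

```bash
python3 -m crank '[0,0,0,0,0,-0.015,40, 0,0,0,0,0,-0.015,40, 0,0,0,0,0,-0.013,40, 0,0,0,0,0,-0.007,40, 0,0,0,0,0,-0.003,40, 0,0,0,0,0,0,40, 0,0,0,0,0,0,40]' 40
```

```text
time_s: 9.25
position: [0.4403, 0.0001, 0.0487]
tool_rot: [[0.28, -0.96, 0.001], [-0.96, -0.28, -0.0], [0.0, -0.001, -1.0]]
ft_force: [-0.0, 0.2, -2.9]
grip_width: 0.0611
```

```bash
python3 -m crank '[0,0,0,0,0,-0.003,40, 0,0,0,0,0,-0.002,40, 0,0,0,0,0,-0.001,40, 0,0,0,0,0,0,40]' 40
```

```text
time_s: 9.65
position: [0.44, -0.0, 0.0425]
tool_rot: [[0.28, -0.96, 0.0], [-0.96, -0.28, -0.0], [0.0, -0.0, -1.0]]
ft_force: [-1.1, -0.4, 0.0]
grip_width: 0.0613
```

```bash
python3 -m crank '[0,0,0,0,0,0,60, 0,0,0,0,0,0,80, 0,0,0,0,0,0,100, 0,0,0,0,0,0,100, 0,0,0,0,0,0.03,100, 0,0,0,0,0,0.05,100, 0,0,0,0,0,0.05,100, 0,0,0,0,0,0.05,100, 0,0,0,0,0,0.05,100, 0,0,0,0.022,-0.025,0.028,100, 0,0,0,0.022,-0.025,0,100, 0,0,0,0.022,-0.025,0,100, 0,0,0,0.022,-0.025,0,100, 0,0,0,0.022,-0.025,0,100, 0,0,0,0.022,-0.025,0,100, 0,0,0,0.023,-0.027,0,100, 0,0,0,0,0,0,100, 0,0,0,0,0,0,100]'
python3 - <<'E'
from h import *
s=observe();print(s['position'],s['q'])
W=get_image('wrist');T=get_image('top');S=get_image('side')
cv2.imwrite('pics/w2.png',W['frame'][:,:,::-1]);np.savez('w2.npz',**W)
f=lambda im,x,y,w,h:cv2.resize(im['frame'][y:y+h,x:x+w,::-1],(400,300),interpolation=cv2.INTER_CUBIC)
cv2.imwrite('pics/c2.png',np.hstack([f(T,170,190,80,60),f(S,250,270,64,48)]))
wood=lambda h,s,v:(h<25)&(s>60)&(v>60)
print('pred bottle',proj(W,(.595,-.177,.163)),proj(W,(.595,-.177,.1)))
for n,im,r in(('t',T,(180,205,228,255)),('s',S,(255,265,305,325))):
    c=cv2.convexHull(blobs(im,wood,r)[0]);a=cv2.approxPolyDP(c,3,True)[:,0]
    P=np.array([plane(im,p,.013)[:2] for p in c[:,0]]).astype(np.float32)
    print(n,a.tolist(),cv2.minAreaRect(P),np.round([plane(im,p,.013)[:2] for p in a],4).tolist())
E
```

```text
time_s: 11.45
position: [0.595, -0.1772, 0.2995]
tool_rot: [[0.279, -0.96, -0.001], [-0.96, -0.279, 0.001], [-0.001, 0.001, -1.0]]
ft_force: [-0.8, 0.1, 0.2]
grip_width: 0.0856
[ 0.59501237 -0.17723516  0.2995369 ] [-2.75000025e+01  2.77076534e+01  5.57841820e+01  8.68257920e-03
  9.65842928e+01  4.62769402e+01]
pred bottle [275.37883118 201.68889339] [275.776156  187.9593159]
t [[209, 216], [216, 239], [193, 246], [186, 223]] ((0.5649594664573669, 0.22755326330661774), (0.07855921238660812, 0.07917816191911697), 19.338760375976562) [[0.6127, 0.204], [0.54, 0.1799], [0.5174, 0.2514], [0.5897, 0.2758]]
s [[293, 287], [296, 315], [266, 317], [265, 289]] ((0.5624751448631287, 0.22815066576004028), (0.07882927358150482, 0.08397110551595688), 19.12523651123047) [[0.5408, 0.1775], [0.5135, 0.2546], [0.5861, 0.2792], [0.6112, 0.2021]]
```

View pics/w2.png

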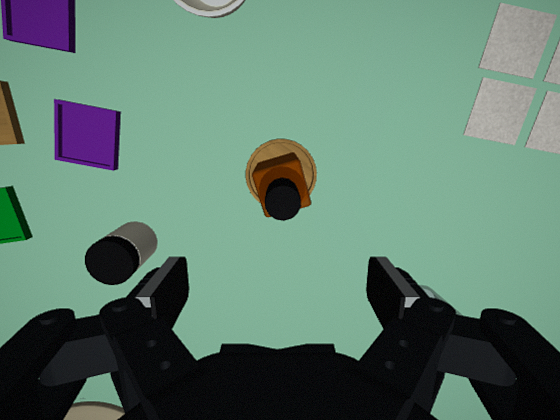

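View pics/c2.png

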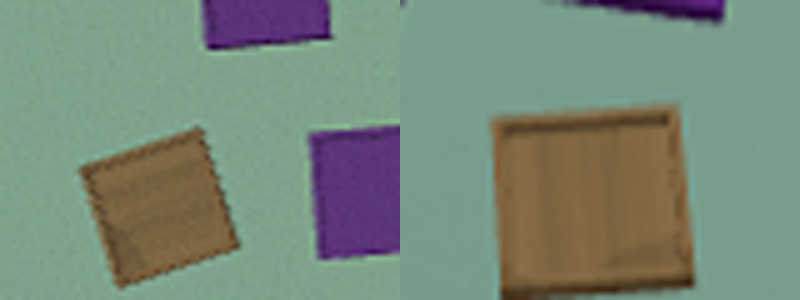

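The wooden tray is empty and sits at (.564,.228) with yaw about 19°. The wrist view has the cap at (282,200), about 7 px right of my prediction. I'll enlarge this to get the bottle's yaw and centre.

```bash
python3 - <<'E'
from h import *
d=np.load('w2.npz');W={k:d[k] for k in d.files}
c=blobs(W,lambda h,s,v:v<35,(255,165,310,225))[0];(p,r)=cv2.minEnclosingCircle(c);print('cap',p,r,cv2.boundingRect(c),plane(W,p,.163),plane(W,(p[0],p[1]-.5),.16))
t=blobs(W,lambda h,s,v:(h<30)&(s>70)&(v>60),(235,130,330,230))[0];print('tray',cv2.boundingRect(t))
b=cv2.boundingRect(t);m=[q for q in t[:,0] if q[1]<185];
P=np.array([plane(W,q,.013)[:2] for q in m]);A=np.c_[2*P,np.ones(len(P))];x=np.linalg.lstsq(A,(P**2).sum(1),rcond=None)[0];print('tray c',x[:2],np.sqrt(x[2]+x[0]**2+x[1]**2))
cv2.imwrite('pics/c3.png',cv2.convertScaleAbs(cv2.resize(W['frame'][130:226,234:330,::-1],(600,600),interpolation=cv2.INTER_CUBIC),alpha=1.6))
E
```

```text
cap (282.0, 198.5853729248047) 20.80291175842285 (265, 178, 36, 42) [ 0.59947027 -0.18195928  0.163     ] [ 0.5992471  -0.18206999  0.16      ]
tray (246, 139, 71, 78)
tray c [ 0.60832256 -0.17950386] 0.04050358562844926
```

View pics/c3.png

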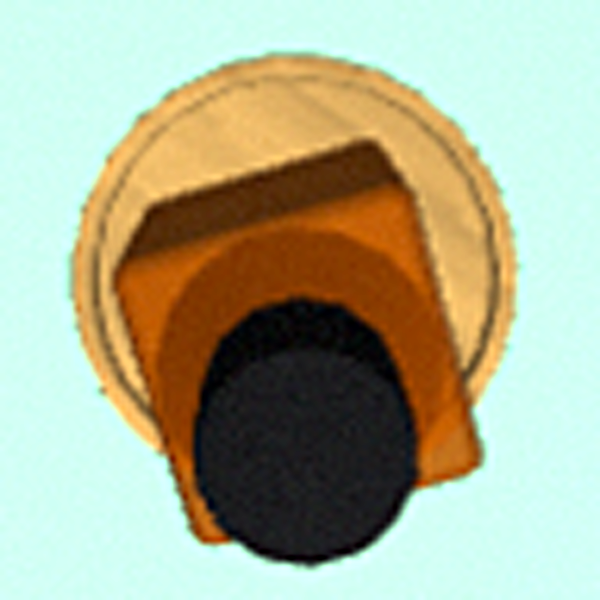

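```bash
python3 - <<'E'
from h import *
d=np.load('w2.npz');W={k:d[k] for k in d.files}
u=lambda x,y:(234+x/6.25-.4,130+y/6.25-.4)
print('cap',plane(W,u(305,455),.163));print('tray',plane(W,u(295,280),.013))
C=np.array([plane(W,u(*q),.1)[:2] for q in((118,268),(405,185),(482,462),(200,540))])
print(C.mean(0),[ (np.round(np.linalg.norm(v),4),np.degrees(np.arctan2(v[1],v[0]))%90) for v in np.roll(C,-1,0)-C])
E
```

```text
cap [ 0.59615079 -0.18332265  0.163     ]
tray [ 0.59837822 -0.18277223  0.013     ]
[ 0.59652994 -0.18352464] [(np.float64(0.0521), np.float64(32.34704652785816)), (np.float64(0.0517), np.float64(32.92091527242309)), (np.float64(0.0531), np.float64(32.33852693324451)), (np.float64(0.0517), np.float64(31.814405633192784))]
```

Wrist view: bottle at (.596,-.183) with yaw 32.3°, round tray at (.598,-.183). The tray yaw is about 19°, so the bottle needs about -13.3°. Next I'll grip the cap.

```bash
python3 -m crank '[0,0,0,0.0015,-0.005,-0.04,100, 0,0,0,0,0,-0.04,100, 0,0,0,0,0,-0.04,100, 0,0,0,0,0,-0.03,100, 0,0,0,0,0,-0.0125,100, 0,0,0,0,0,0,70, 0,0,0,0,0,0,55, 0,0,0,0,0,0,45, 0,0,0,0,0,0,35, 0,0,0,0,0,0,25, 0,0,0,0,0,0,15, 0,0,0,0,0,0,15, 0,0,0,0,0,0,15]' 50
```

```text
time_s: 12.9
position: [0.5971, -0.1821, 0.1397]
tool_rot: [[0.28, -0.96, 0.003], [-0.96, -0.28, -0.001], [0.002, -0.002, -1.0]]
ft_force: [-0.8, 0.8, 6.8]
grip_width: 0.0329
```

```bash
python3 -m crank '[0,0,0,0,0,0.005,15, 0,0,0,0,0,0.01,15, 0,0,0,0,0,0.02,15, 0,0,0,0,0,0.02,15, 0,0,0,0,0,0.02,15, 0,0,0,0,0,0.015,15, 0,0,0,0,0,0,15]' 50
python3 -m crank '[0,0,0,0,0.01,0,15, 0,0,0,0,0.02,0,15, 0,0,-0.058,-0.0033,0.035,0,15, 0,0,-0.058,-0.0033,0.035,0,15, 0,0,-0.058,-0.0033,0.035,0,15, 0,0,-0.058,-0.0033,0.035,0,15, 0,0,0,-0.0033,0.035,0,15, 0,0,0,-0.0033,0.035,0,15, 0,0,0,-0.0033,0.035,0,15, 0,0,0,-0.0033,0.035,0,15, 0,0,0,-0.0033,0.035,0,15, 0,0,0,-0.0033,0.035,0,15, 0,0,0,0,0.02,0,15, 0,0,0,0,0.01,0,15, 0,0,0,0,0,0,15, 0,0,0,0,0,0,15]'
python3 - <<'E'
from h import *
W=get_image('wrist');S=get_image('side')
im=np.hstack([W['frame'][60:300,180:380],cv2.resize(S['frame'][190:340,210:335],(400,480),interpolation=cv2.INTER_CUBIC)[:240*2:1][:480][:,:][::1] if 0 else cv2.resize(S['frame'][190:340,210:335],(200,240),interpolation=cv2.INTER_CUBIC)])
cv2.imwrite('pics/c4.png',cv2.resize(im[:,:,::-1],None,fx=2,fy=2,interpolation=cv2.INTER_CUBIC));np.savez('w4.npz',**W);np.savez('s4.npz',**S)
print(W['world_to_cam'][2])
E
```

```text
time_s: 13.6
position: [0.5971, -0.1823, 0.2304]
tool_rot: [[0.28, -0.96, 0.004], [-0.96, -0.28, -0.002], [0.003, -0.003, -1.0]]
ft_force: [-0.5, -0.3, -2.5]
grip_width: 0.0326
time_s: 15.2
position: [0.5632, 0.2277, 0.2275]
tool_rot: [[0.052, -0.999, -0.001], [-0.999, -0.052, -0.0], [0.0, 0.001, -1.0]]
ft_force: [-0.1, -1.0, -3.1]
grip_width: 0.0331
[ 0.26804459  0.01419048  0.96330199 -0.51481743]
```

View pics/c4.png

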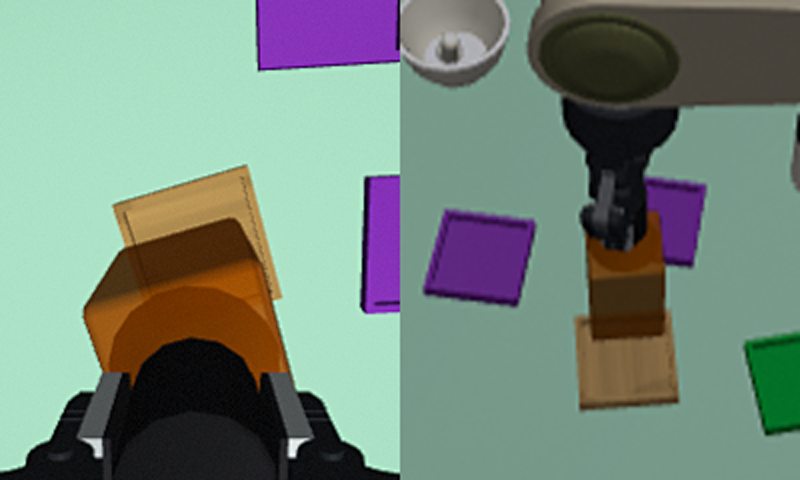

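The bottle looks parallel to the tray: the edge slopes in the wrist view are about -16° for both. I'll check the centring numerically.

```bash
python3 - <<'E'
from h import *
d=np.load('w4.npz');W={k:d[k] for k in d.files}
u=lambda x,y:(180+x/2-.25,60+y/2-.25)
def ang(v):return np.degrees(np.arctan2(v[1],v[0]))%90
a,b,c=[plane(W,u(*q),.013)[:2] for q in((113,205),(246,166),(281,298))]
print('tray',(a+c)/2,b+0,ang(b-a),ang(c-b),np.linalg.norm(b-a),np.linalg.norm(c-b))
p,q=[plane(W,u(*v),.188)[:2] for v in((84,310),(268,256))];print('bottle top edge',ang(q-p),np.linalg.norm(q-p))
n=np.array([[0,1],[-1,0]])@(q-p)/np.linalg.norm(q-p);print('centre',(p+q)/2+n*.028)
p,q=[plane(W,u(*v),.093)[:2] for v in((127,252),(240,217))];print('bottom edge',ang(q-p),np.linalg.norm(q-p))
print('centre',(p+q)/2+n*.028)
E
```

```text
tray [0.56322585 0.22339193] [0.61358122 0.19970267] 19.080864450476682 19.386937553719207 0.07812372333676448 0.0796904982485221
bottle top edge 19.766747169228864 0.0555124117094317
centre [0.561516   0.22330072]
bottom edge 20.293579365511505 0.05231895193028952
centre [0.5600513  0.22264701]
```

The bottle is within about 2 mm and 1° of the tray, so I'll lower it.

```bash
python3 -m crank '[0,0,0,0.0015,0,-0.01,15, 0,0,0,0,0,-0.025,15, 0,0,0,0,0,-0.025,15, 0,0,0,0,0,-0.015,15, 0,0,0,0,0,-0.005,15, 0,0,0,0,0,0,15]'
python3 -m crank '[0,0,0,0,0,-0.002,15, 0,0,0,0,0,-0.002,15, 0,0,0,0,0,-0.002,15, 0,0,0,0,0,0,15]'
```

```text
time_s: 15.9
position: [0.565, 0.2275, 0.1471]
tool_rot: [[0.051, -0.999, -0.001], [-0.999, -0.051, -0.0], [0.0, 0.001, -1.0]]
ft_force: [0.4, 1.1, -2.3]
grip_width: 0.0333
time_s: 16.3
position: [0.5649, 0.228, 0.1418]
tool_rot: [[0.052, -0.999, -0.0], [-0.999, -0.052, 0.0], [-0.0, 0.0, -1.0]]
ft_force: [0.1, -0.1, -2.2]
grip_width: 0.0328
```

```bash
python3 -m crank '[0,0,0,0,0,-0.001,15, 0,0,0,0,0,-0.001,15, 0,0,0,0,0,0,15]'
python3 -m crank '[0,0,0,0,0,-0.001,15, 0,0,0,0,0,0,15]'
```

```text
time_s: 16.6
position: [0.565, 0.228, 0.1398]
tool_rot: [[0.052, -0.999, 0.0], [-0.999, -0.052, 0.0], [-0.0, -0.0, -1.0]]
ft_force: [-0.7, 0.3, -3.5]
grip_width: 0.0325
time_s: 16.8
position: [0.5652, 0.2281, 0.1397]
tool_rot: [[0.052, -0.999, 0.001], [-0.999, -0.052, 0.0], [-0.0, -0.001, -1.0]]
ft_force: [-1.5, -0.3, 4.4]
grip_width: 0.0329
```

```bash
python3 -m crank '[0,0,0,0,0,0,30, 0,0,0,0,0,0,50, 0,0,0,0,0,0,80, 0,0,0,0,0,0,100, 0,0,0,0,0,0,100, 0,0,0,0,0,0.02,100, 0,0,0,0,0,0.04,100, 0,0,0,0,0,0.05,100, 0,0,0,-0.01,-0.02,0,100, 0,0,0,-0.019,-0.035,0,100, 0,0,0,-0.019,-0.035,0,100, 0,0,0,-0.019,-0.035,0,100, 0,0,0,-0.019,-0.035,0,100, 0,0,0,-0.019,-0.035,0,100, 0,0,0,-0.015,-0.023,0,100, 0,0,0,-0.005,-0.01,0,100, 0,0,0,0,0,-0.04,100, 0,0,0,0,0,-0.04,100, 0,0,0,0,0,0,100]'
python3 - <<'E'
from h import *
s=observe();print(s['position'])
W=get_image('wrist');S=get_image('side');T=get_image('top');np.savez('w5.npz',**W)
c=blobs(W,lambda h,s,v:v<35,(200,130,360,280));print([(cv2.boundingRect(x),cv2.minEnclosingCircle(x)) for x in c],proj(W,(.44,0,.082)))
cr=lambda I,x,y:cv2.resize(I['frame'][y:y+75,x:x+66],(264,300),interpolation=cv2.INTER_CUBIC)
cv2.imwrite('pics/c5.png',np.hstack([cr(S,247,250),cr(T,170,190),cv2.resize(W['frame'][0:300,148:412],(264,300))])[:,:,::-1])
E
```

```text
time_s: 18.7
position: [0.4382, 0.0008, 0.1655]
tool_rot: [[0.052, -0.999, -0.008], [-0.999, -0.052, 0.002], [-0.003, 0.008, -1.0]]
ft_force: [-1.0, -0.9, -0.1]
grip_width: 0.0858
[0.43824547 0.00077753 0.16552193]
[((238, 173, 82, 82), ((278.591064453125, 213.884765625), 41.12190246582031))] [276.12231159 216.68960428]
```

View pics/c5.png

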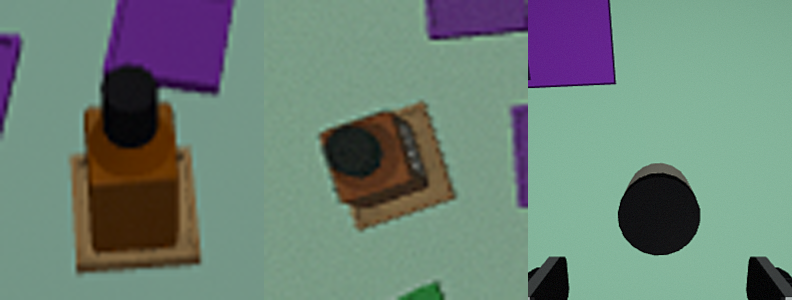

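The bottle stands squarely inside the wooden tray in both views. The jar is still aside, with its lid at (278,214) in the wrist view, so I'll fetch it.

```bash
python3 -m crank '[0,0,0,0.001,0,-0.03,100, 0,0,0,0,0,-0.03,100, 0,0,0,0,0,-0.03,100, 0,0,0,0,0,-0.02,100, 0,0,0,0,0,-0.011,100, 0,0,0,0,0,0,100, 0,0,0,0,0,0,60, 0,0,0,0,0,0,50, 0,0,0,0,0,0,40, 0,0,0,0,0,0,40, 0,0,0,0,0,0,40, 0,0,0,0,0,0,40]' 40
```

```text
time_s: 20.05
position: [0.442, -0.0001, 0.0493]
tool_rot: [[0.052, -0.999, 0.003], [-0.999, -0.052, -0.001], [0.001, -0.003, -1.0]]
ft_force: [-0.4, 0.8, 5.2]
grip_width: 0.0612
```

```bash
python3 -m crank '[0,0,0,0,0,0.005,40, 0,0,0,0,0,0.01,40, 0,0,0,0,0,0.02,40, 0,0,0,0,0,0.015,40, 0,0,0,0.008,-0.01,0,40, 0,0,0,0.017,-0.02,0,40, 0,0,0,0.026,-0.03,0,40, 0,0,0,0.026,-0.03,0,40, 0,0,0,0.026,-0.03,0,40, 0,0,0,0.026,-0.03,0,40, 0,0,0,0.017,-0.02,0,40, 0,0,0,0.01,-0.01,0,40, 0,0,0,0,0,0,40, 0,0,0,0,0,0,40]' 40
python3 - <<'E'
from h import *
W=get_image('wrist');S=get_image('side');T=get_image('top')
cr=lambda I,x,y:cv2.resize(I['frame'][y:y+75,x:x+66],(264,300),interpolation=cv2.INTER_CUBIC)
cv2.imwrite('pics/c6.png',np.hstack([cr(S,270,135),cr(T,297,185),cv2.resize(W['frame'][0:300,148:412],(264,300))])[:,:,::-1])
E
```

```text
time_s: 21.45
position: [0.5965, -0.1801, 0.097]
tool_rot: [[0.051, -0.999, -0.002], [-0.999, -0.051, 0.001], [-0.001, 0.002, -1.0]]
ft_force: [0.3, 0.2, -3.9]
grip_width: 0.0616
```

View pics/c6.png

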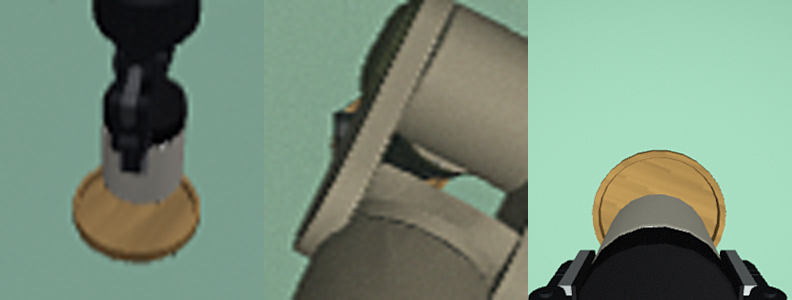

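The jar is centred over the tray in the wrist view (tray x ≈ 659, jar x ≈ 660 in the crop). I'll lower it.

```bash
python3 -m crank '[0,0,0,0.001,0,-0.01,40, 0,0,0,0,0,-0.015,40, 0,0,0,0,0,-0.01,40, 0,0,0,0,0,-0.003,40, 0,0,0,0,0,-0.002,40, 0,0,0,0,0,0,40]'
python3 -m crank '[0,0,0,0,0,-0.001,40, 0,0,0,0,0,-0.001,40, 0,0,0,0,0,0,40]'
```

```text
time_s: 22.2
position: [0.5981, -0.18, 0.0579]
tool_rot: [[0.052, -0.999, 0.0], [-0.999, -0.052, -0.0], [0.0, -0.0, -1.0]]
ft_force: [0.9, 0.3, -2.7]
grip_width: 0.0607
time_s: 22.5
position: [0.598, -0.18, 0.0559]
tool_rot: [[0.052, -0.999, 0.0], [-0.999, -0.052, -0.0], [0.0, -0.0, -1.0]]
ft_force: [0.2, 0.2, -3.9]
grip_width: 0.0612
```

```bash
python3 -m crank '[0,0,0,0,0,-0.001,40, 0,0,0,0,0,-0.001,40, 0,0,0,0,0,0,40]'
python3 -m crank '[0,0,0,0,0,-0.0005,40, 0,0,0,0,0,0,40]'
```

```text
time_s: 22.8
position: [0.598, -0.18, 0.0544]
tool_rot: [[0.052, -0.999, 0.0], [-0.999, -0.052, -0.0], [0.0, -0.0, -1.0]]
ft_force: [-2.6, 1.0, 3.4]
grip_width: 0.0614
time_s: 23.0
position: [0.598, -0.18, 0.0544]
tool_rot: [[0.052, -0.999, 0.001], [-0.999, -0.052, -0.0], [0.001, -0.001, -1.0]]
ft_force: [-3.2, 1.3, 8.0]
grip_width: 0.0613
```

Seated. I'll release and lift, then shut the fingers and touch the lid once more to verify it is home.

```bash
python3 -m crank '[0,0,0,0,0,0,60, 0,0,0,0,0,0,80, 0,0,0,0,0,0,100, 0,0,0,0,0,0,100, 0,0,0,0,0,0.03,100, 0,0,0,0,0,0.04,100, 0,0,0,0,0,0.03,100, 0,0,0,0,0,0,50, 0,0,0,0,0,0,0, 0,0,0,0,0,0,0, 0,0,0,0,0,0,0, 0,0,0,0,0,0,0]'
python3 -m crank '[0,0,0,0,0,-0.025,0, 0,0,0,0,0,-0.012,0, 0,0,0,0,0,-0.006,0, 0,0,0,0,0,-0.004,0, 0,0,0,0,0,-0.002,0, 0,0,0,0,0,0,0]'
```

```text
time_s: 24.2
position: [0.5978, -0.1799, 0.1523]
tool_rot: [[0.052, -0.999, -0.002], [-0.999, -0.052, 0.001], [-0.001, 0.001, -1.0]]
ft_force: [0.1, -1.1, 0.7]
grip_width: 0.0124
time_s: 24.8
position: [0.5981, -0.18, 0.1046]
tool_rot: [[0.052, -0.999, 0.0], [-0.999, -0.052, -0.0], [0.0, -0.0, -1.0]]
ft_force: [-0.1, 0.6, 0.5]
grip_width: -0.0004
```

```bash
python3 -m crank '[0,0,0,0,0,-0.002,0, 0,0,0,0,0,-0.001,0, 0,0,0,0,0,-0.001,0, 0,0,0,0,0,-0.001,0, 0,0,0,0,0,-0.001,0]'
```

```text
time_s: 25.3
position: [0.5984, -0.1801, 0.101]
tool_rot: [[0.052, -0.999, 0.002], [-0.999, -0.052, -0.001], [0.002, -0.002, -1.0]]
ft_force: [-6.8, 2.5, 23.1]
grip_width: -0.0001
```

Contact is at .101 again, with the force rising to 23 N, so the lid is home. I'll retreat and take a last look.

```bash
python3 -m crank '[0,0,0,0,0,0.01,0, 0,0,0,0,0,0.04,0, 0,0,0,0,0,0.05,0, 0,0,0,0,0,0.05,0, 0,0,0,-0.03,0.03,0.02,0, 0,0,0,-0.035,0.035,0,0, 0,0,0,-0.035,0.035,0,0, 0,0,0,-0.035,0.035,0,0, 0,0,0,-0.03,0.03,0,0, 0,0,0,-0.01,0.01,0,0, 0,0,0,0,0,0,0, 0,0,0,0,0,0,0]'
python3 - <<'E'
from h import *
S=get_image('side');T=get_image('top')
cr=lambda I,x,y:cv2.resize(I['frame'][y:y+75,x:x+90],(400,333),interpolation=cv2.INTER_CUBIC)
cv2.imwrite('pics/c7.png',np.vstack([np.hstack([cr(S,260,135),cr(T,287,185)]),np.hstack([cr(S,240,250),cr(T,160,190)])])[:600,:,::-1])
for n,I,r in(('t',T,(180,205,228,255)),('trt',T,(308,200,352,245)),('srt',S,(280,145,328,210))):
    for k,f in(('wood',lambda h,s,v:(h<25)&(s>60)&(v>60)),('dark',lambda h,s,v:v<50)):
        print(n,k,[cv2.minEnclosingCircle(c) for c in blobs(I,f,r)],[cv2.boundingRect(c) for c in blobs(I,f,r)])
L=cv2.minEnclosingCircle(blobs(T,lambda h,s,v:v<50,(308,200,352,245))[0])[0];print(plane(T,L,.085))
E
```

```text
time_s: 26.5
position: [0.4239, -0.0056, 0.2686]
tool_rot: [[0.052, -0.999, 0.001], [-0.999, -0.052, -0.001], [0.001, -0.001, -1.0]]
ft_force: [-0.0, 0.2, 0.2]
grip_width: -0.0003
t wood [((201.0, 231.0), 17.000099182128906)] [(187, 216, 30, 31)]
t dark [((191.9545440673828, 227.31817626953125), 7.078470706939697)] [(185, 221, 15, 14)]
trt wood [((329.0, 221.76785278320312), 15.44528579711914)] [(314, 207, 31, 31)]
trt dark [((332.2837829589844, 220.05404663085938), 10.487008094787598)] [(322, 210, 21, 21)]
srt wood [((303.5806579589844, 187.0), 15.708572387695312)] [(288, 177, 32, 23)]
srt dark [((304.5, 171.89999389648438), 10.347077369689941)] [(295, 163, 20, 18)]
[ 0.59677091 -0.17625922  0.085     ]
```

View pics/c7.png

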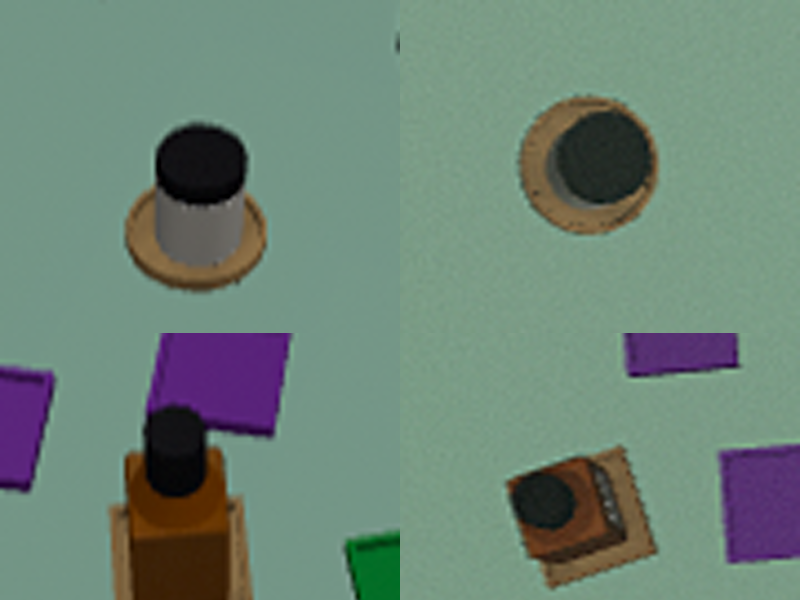

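Both stand upright inside their trays, the lid sits on the shoulder with no neck showing, and the arm is clear. I'll hand it in.

```bash
python3 -c "from rig import *
print(close_job())"
```

```text
the job is handed in; nothing more can be done
None
```

The swap is done and the job is handed in, at about 26.6 s of the 72 s allowed. No verdict came back, so the checks below are mine.

- **Lid:** I pressed it while the jar was still at its start. It stopped moving with the tool at z = 0.101 m and took 32 N. After the jar was in the round tray I touched the lid again: contact at the same height relative to a tray floor, force rising to 23 N. The last picture shows no neck below it.
- **Swap:** The jar went aside to (0.44, 0), the bottle went into the wooden square tray turned by about -13°, then the jar went into the round tray. Each set-down was in 0.5–3 mm steps until the wrist force showed contact.
- **Final pictures:** The bottle stands parallel inside the square tray and the jar is well inside the round tray. Both are upright and the arm is clear.
- **Disagreement:** For the round tray and bottle, the top and wrist cameras differed by about 5 mm in y (-0.178 against -0.183). I aimed between them, which is well inside the 18 mm allowed.
- **Not checked:** I did not re-measure the mortar, beaker and white plastic bottle at the end. The planned paths kept clear of them and the force readings gave no sign of unexpected contact.

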